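# Lay out four heels on their gluing plates

## Task

Four loose wooden shoe heels stand on the cobbler's bench among four green gluing plates. Set each heel upright and flat on the plate whose black outline has its shape and size, covering the outline closely and turned the same way (straight front on the outline's straight front, round back on its round back), and let go of it. Leave the polish tin and the glue spreader where they lie.

Things in the scene. Friction and masses are not known exactly. Their poses are not given: they have to be found in the camera images.
- heel_broad_center (a point): Broad heel: D-shaped seen from above, 56 mm long (x) by 54 wide (y), 26 high. Straight front edge at +x, back at -x a half-circle of radius 27. Pale layered wood, loose on the bench. This point: the middle of its length and width, half-way up (13 above its underside); z up.
- heel_small_center (a point): Small heel: D-shaped seen from above, 40 mm long (x) by 34 wide (y), 36 high. Straight front edge at +x, back at -x a half-circle of radius 17. Pale layered wood, loose on the bench. This point: the middle of its length and width, half-way up (18 above its underside); z up.
- heel_wedge_center (a point): Long wedge heel: 92 mm long (x) by 44 wide (y), 36 high at the back; straight thin front edge at +x, back at -x a half-circle of radius 22. Four 9 mm lifts, each 16 shorter at the front than the one below; solid to 27 high at its middle. Pale layered wood, loose on the bench. This point: the middle of its length and width, half-way up (18 above its underside); z up.
- heel_block_center (a point): Block heel: a plain rectangle seen from above, 32 mm long (x) by 60 wide (y), 30 high; best gripped across its 32 mm. Its two ways round (half a turn) are alike. Pale layered wood, loose on the bench. This point: the middle of its length and width, half-way up (15 above its underside); z up.
- plate_broad_front (a point): Green plate, 112 mm (x) x 78 (y) x 10 high; in the middle of its top a flush black outline of the broad D, 56 x 54. This point: the middle of the outline's straight front edge, on the plate's top. x points out of the outline there, y left, z up. The outline's centre, where the heel's centre belongs, lies 28 behind this point (along -x); the heel's x must point along this x.
- plate_small_front (a point): Green plate, 112 mm (x) x 78 (y) x 10 high; in the middle of its top a flush black outline of the small D, 40 x 34. This point: the middle of the outline's straight front edge, on the plate's top. x points out of the outline there, y left, z up. The outline's centre, where the heel's centre belongs, lies 20 behind this point (along -x); the heel's x must point along this x.
- plate_wedge_front (a point): Green plate, 112 mm (x) x 78 (y) x 10 high; in the middle of its top a flush black outline of the long wedge, 92 x 44, back end round. This point: the middle of the outline's straight front edge, on the plate's top. x points out of the outline there, y left, z up. The outline's centre, where the heel's centre belongs, lies 46 behind this point (along -x); the heel's x must point along this x.
- plate_block_front (a point): Green plate, 112 mm (x) x 78 (y) x 10 high; in the middle of its top a flush black outline of the block: a rectangle 32 x 60. This point: the middle of the outline's +x edge, on the plate's top. x points out of the outline there, y left, z up. The outline's centre, where the heel's centre belongs, lies 16 behind this point (along -x); the heel's x must point along this x or opposite.
- polish_center (a point): Low round shoe-polish tin with a red lid, radius 31 mm, 24 mm high, loose. This point: its centre, half-way up. To be left alone.
- spreader_center (a point): Glue spreader lying on the bench between the work: wooden handle 85 x 20 x 12 mm to -x, thin steel blade to +x; about 157 long in all, x along it, loose. This point: near its middle, 6 above the bench. To be left alone.
Mind the look-alikes: they are no part of the job. What is shaped like the part that bears plate_broad_front but blue is not meant.

How it is judged (in metres and radians):
At the end, for the whole second after the job is handed in: Each heel rests upright and flat on the plate with its outline (height within 4 mm), its centre within 10 mm of the outline's centre lengthwise and crosswise, turned within 0.24 rad of it, straight front to straight front (the block heel either way round), all at rest (x of heel_broad_center in the frame of plate_broad_front between -0.038 and -0.018 m and y of heel_broad_center in the frame of plate_broad_front between -0.01 and 0.01 m and z of heel_broad_center in the frame of plate_broad_front between 0.009 and 0.017 m and angle between the x axis of heel_broad_center and the x axis of plate_broad_front, either way round below 0.24 rad and angle between each of heel_broad_center, heel_small_center, heel_wedge_center, heel_block_center's own z axis and vertical below 0.12 rad and x of plate_broad_front in the frame of heel_broad_center above 0 m and linear speed of each of heel_broad, heel_small, heel_wedge, heel_block below 0.02 m/s and x of heel_small_center in the frame of plate_small_front between -0.03 and -0.01 m and y of heel_small_center in the frame of plate_small_front between -0.01 and 0.01 m and z of heel_small_center in the frame of plate_small_front between 0.014 and 0.022 m and angle between the x axis of heel_small_center and the x axis of plate_small_front, either way round below 0.24 rad and x of plate_small_front in the frame of heel_small_center above 0 m and x of heel_wedge_center in the frame of plate_wedge_front between -0.056 and -0.036 m and y of heel_wedge_center in the frame of plate_wedge_front between -0.01 and 0.01 m and z of heel_wedge_center in the frame of plate_wedge_front between 0.014 and 0.022 m and angle between the x axis of heel_wedge_center and the x axis of plate_wedge_front, either way round below 0.24 rad and x of plate_wedge_front in the frame of heel_wedge_center above 0 m and x of heel_block_center in the frame of plate_block_front between -0.026 and -0.006 m and y of heel_block_center in the frame of plate_block_front between -0.01 and 0.01 m and z of heel_block_center in the frame of plate_block_front between 0.011 and 0.019 m and angle between the x axis of heel_block_center and the x axis of plate_block_front, either way round below 0.24 rad); the robot touches nothing.
It fails at once if the polish tin is pushed more than 30 mm from its place (distance of polish_center from where it was at the start of the episode above 0.03 m).
It fails at once if the glue spreader is pushed more than 30 mm from its place (distance of spreader_center from where it was at the start of the episode above 0.03 m).
It also fails if it takes over 120 s, if anything falls off the work surface, if the arm or the gripper's body presses on something with over 40 N, if the wrist force passes 120 N, or if a joint passes its speed limit or range.

## Robot

A 7-joint arm with a two-finger parallel gripper is mounted at the origin on the work surface. World frame = base frame: x ahead of the robot, y to its left, z up, the work surface at z = 0. Lengths are in m, angles in degrees, forces in N, time in s.
With the tool pointing down it reaches from about 0.425 to 0.875 m from the base axis. Payload 8.4 kg.
Tool frame: the origin (TCP) lies at the very end of the fingers, on their centre line; the grasp point (between the pads) lies 19 mm behind it; z points along the fingers, y is the line along which they close (so a half turn about z gives the same grasp; the last joint's range is limited). The gripper opens to 87 mm and grips with 3 to 60 N. Pads are 19 mm wide; open, the fingers measure 117 mm over their backs; the gripper's body (75 mm by 190 mm) begins 51 mm behind the grasp point.
Start: joints at [58.43, 19.091, 2.286, 83.961, -0.768, 76.965, -3.352], TCP at [0.284, -0.585, 0.223] pointing down, gripper open.
Joint ranges: [-147.57, 147.57], [-21.85, 119.76], [-74.77, 79.35], [14.55, 137.4], [-85.83, 265.84], [4.83, 119.75], [-152.11, 152.11]. Speed limits (degrees/s): [127.2, 127.2, 159.86, 159.86, 180, 180, 180].

## Interface

Orientations are given as [roll, pitch, yaw] about the fixed x, y, z axes, in that order (R = Rz(yaw) Ry(pitch) Rx(roll)).
In Python, from station import robot, optics, nets gives the robot as it stands.
- The arm moves only by the tool carry_out, never from a script. Its argument "plan" is a list of rows, each a list of 6 numbers: the shift along the tool's x, y, z in m, then the turn, a rotation vector about the tool's x, y, z in degrees. A call has 1 to 20 rows; each row shifts and turns the commanded pose from where the row before left it, along the tool's axes as they then stand; what a row does not reach is not made up. A row lasts 1/10 s, in which the tool goes at most 50 mm and 8.59 degrees, less where a joint would pass 70% of its speed; a pose out of reach is approached as far as the arm can. A call with a gripper value outside its range is refused whole. "jaw" is the closure, from 0 (fully open) to 1 (shut), set as the call begins (left out, the last holds). The fingers move at their own pace and stop on an object; "grip_force" is the grip in N (left out, the last holds). Time passes only in rows, so rows that do not move let the fingers close. It gives the time, the measured TCP pose, the force, the opening and the grip force at its end, in the units of the state.
- robot.observe(): the state, without advancing time (a new reading comes with each control period).
- optics.capture(name): name is "scene" or "top" or "wrist"; returns the picture (400x640x3 uint8, blue, green, red); there is no depth.
- optics.get_calibration(name): a dict with "fx", "fy", "cx", "cy" (pixels), "R" (3x3) and "t" (3): a world point X has camera coordinates R X + t. Camera axes: x right, y down, z forward; pixel columns grow to the right and rows downward; lengths in m; the calibration is good to about 2 mm. A picture is of the moment at which its call begins: read the wrist's pose just before it. get_calibration takes no time and is no camera call; for the wrist camera it gives the pose at the moment of the call.
- robot.finish_job(): hands the job in; it is judged then, once.
Trained networks look in the newest picture that a camera, given by its name, has taken for a name from the list of things; names that differ only in an ending like _2 or _b are one class to them, and where a whole thing is asked for, a point or a joint stands for the part that bears it (a point fixed in the world has none). Each returns a list of dicts, best first, with "confidence" (0 to 1); they miss things now and then, are a little off and sometimes report something else, mostly with a low value. They report only what shows in the picture. A call takes as long as a camera call. They do not tell look-alikes from the thing itself.
- nets.regions_of(label, camera): "pixels" (400x640 bool, what is visible of it) and "bbox" ([left, top, width, height] in pixels, round what is visible of it).
The state is a dict: "time": time; "joints": joint angles; "joint_vel": joint speeds; "effort": joint torques, N m; "tcp_pos": TCP position; "ee_rot": TCP orientation; "force": force on the tool from outside, world axes, zero at the start; "ft_torque": the same for the moment, N m; "finger_gap": opening from 0.0 (shut) to 1.0 (fully open); "grip_force": force on a finger pad.
Only numpy, scipy, OpenCV 4.12 (cv2) and the standard library are available. Lean on these libraries where they do the work, as an engineer would, in place of code of your own. Each camera call takes 0.05 s, during which the arm holds its last target. There are 200 camera calls.

## Working session

There is one attempt and no reset: what is moved stays moved. The work goes in short steps, Python scripts to look and compute and a tool call to move; the robot and the scene stay as the last step left them, time stands still between calls to the robot, and variables do not carry over. Pictures are saved under pics/ and viewed, at most 14 in all, crops included, and the job is handed in when it is done.

Besides the shell and the picture viewer there is one more tool, called after "Call:" in YAML: its name, and indented under it one key for each argument. carry_out: Moves the arm, as the interface text tells. Its arguments: {"type":"object","properties":{"plan":{"type":"array","items":{"type":"array","items":{"type":"number"}}},"jaw":{"type":"number"},"grip_force":{"type":"number"}},"required":["plan"]}

```bash
mkdir -p pics; python3 - <<'E'
from station import robot, optics, nets
import cv2
for n in ("top","scene"):
    im=optics.capture(n); cv2.imwrite(f"pics/{n}0.png",im)
    c=optics.get_calibration(n); print(n,{k:(v.round(3).tolist() if hasattr(v,'round') else v) for k,v in c.items()})
for l in "heel_broad_center heel_small_center heel_wedge_center heel_block_center plate_broad_front plate_small_front plate_wedge_front plate_block_front polish_center spreader_center".split():
    optics
    for n in ("top",):
        print(l,[(round(r["confidence"],2),r["bbox"],int(r["pixels"].sum())) for r in nets.regions_of(l,n)][:5])
s=robot.observe();print(s)
E
```

```text
top {'fx': 461.6873587381581, 'fy': 461.6873587381581, 'cx': 324.4405619845745, 'cy': 193.27466915959292, 'R': [[-0.021, -1.0, 0.003], [-0.998, 0.021, -0.054], [0.054, -0.004, -0.999]], 't': [0.012, 0.556, 1.205]}
scene {'fx': 392.4096020673722, 'fy': 392.4096020673722, 'cx': 319.235534505936, 'cy': 201.8649107649581, 'R': [[0.084, 0.996, -0.003], [0.6, -0.053, -0.799], [-0.796, 0.065, -0.602]], 't': [-0.039, -0.265, 1.355]}
heel_broad_center [(0.82, [270.9, 218.3, 25.4, 23.4], 400), (0.18, [358.8, 201.5, 29.3, 42.8], 1262)]
heel_small_center [(0.69, [322.0, 188.9, 4.6, 60.1], 462), (0.49, [169.4, 197.6, 16.0, 17.3], 262)]
heel_wedge_center [(0.74, [208.2, 263.1, 26.9, 25.7], 331), (0.6, [365.7, 152.3, 26.2, 35.4], 591)]
heel_block_center [(0.64, [207.4, 265.5, 25.5, 24.8], 349)]
plate_broad_front [(0.92, [267.9, 136.8, 30.7, 44.9], 1240), (0.64, [413.2, 122.8, 42.1, 48.2], 1235), (0.62, [199.9, 131.4, 40.4, 48.4], 1276), (0.6, [209.8, 205.6, 38.5, 46.8], 1262)]
plate_small_front [(0.96, [414.0, 237.8, 33.6, 47.9], 1270)]
plate_wedge_front [(0.89, [353.9, 202.5, 33.4, 41.7], 1211)]
p
[... 168 characters left out ...]
28)]
{'time': 0.6, 'joints': array([58.4318063 , 19.09105805,  2.28728323, 83.96332392, -0.76965861,
       76.96584182, -3.3539192 ]), 'joint_vel': array([ 0.00057082,  0.01497874,  0.09286372,  0.05867424,  0.00738055,
        0.07830192, -0.01054811]), 'effort': array([ 3.44414557e-04, -6.55766702e+01,  1.33237392e+00, -4.03900015e+01,
       -6.00339007e-02,  3.52993479e-02,  4.45006958e-05]), 'tcp_pos': array([ 0.28372791, -0.58475216,  0.22252712]), 'ee_rot': array([-1.79994915e+02, -1.59273113e-03,  2.58790115e+01]), 'force': array([ 0.21999982, -0.35270091,  0.15130435]), 'ft_torque': array([-0.01474059,  0.0198569 ,  0.00400043]), 'grip_force': 0.0, 'finger_gap': 1.0044470392603098}
```

```bash
python3 - <<'E'
import cv2
im=cv2.imread("pics/top0.png")[105:305,150:490]
im=cv2.resize(im,None,fx=2.35,fy=2.35,interpolation=cv2.INTER_CUBIC); cv2.imwrite("pics/top0c.png",im); print(im.shape)
E
```

```text
(470, 799, 3)
```

View pics/top0c.png

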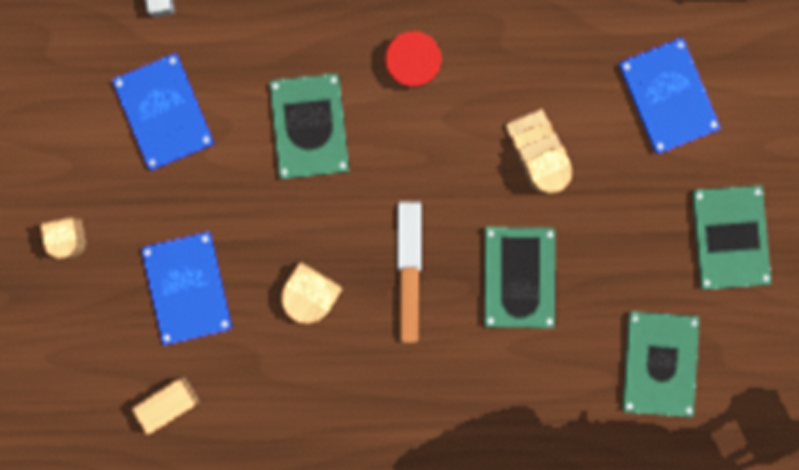

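View pics/scene0.png

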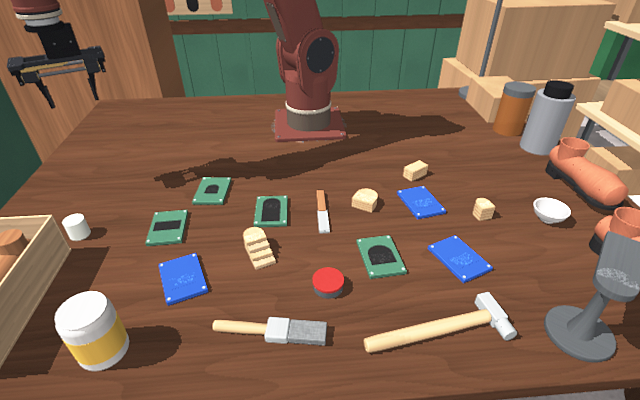

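The top crop (full-image pixels in brackets) shows:
- **Heels:** small (176,206), broad (282,230), block (220,277), wedge (380,170).
- **Green plates:** broad D (282,159), wedge (371,223), small D (432,260), block (461,206).
- **Look-alikes:** three blue plates at (219,153), (229,227) and (435,146).

For the broad plate, the candidates are the green one at (282,159) and the three blue ones. The green one fits, because it is green and carries the black broad D. Next I'll fit 3D models to the masks.

```bash
cat > fit.py <<'E'
import numpy as np, cv2
from scipy.optimize import minimize
S=8
def D(l,w,front=None):   # outline, back a half circle
    r=w/2; a=np.radians(np.arange(90,271,10)); f=l/2 if front is None else front
    return np.vstack([[[f,-r],[f,r]],np.c_[-l/2+r+r*np.cos(a),r*np.sin(a)]])
def rect(l,w): return np.array([[1,1],[-1,1],[-1,-1],[1,-1]])*[l/2,w/2]
M={'broad':[(D(56,54),0,26)],'small':[(D(40,34),0,36)],
 'wedge':[(D(92,44,46-16*i),9*i,9*i+9) for i in range(4)],'block':[(rect(32,60),0,30)]}
OUT={'broad':D(56,54),'small':D(40,34),'wedge':D(92,44),'block':rect(32,60)}
PLATE=[(rect(112,78),0,10)]
def proj(c,X):
    p=X@np.array(c['R']).T+np.array(c['t']); return np.c_[c['fx']*p[:,0]/p[:,2]+c['cx'],c['fy']*p[:,1]/p[:,2]+c['cy']]
def unproj(c,uv,z):
    R=np.array(c['R']);o=-R.T@np.array(c['t']);d=R.T@np.array([(uv[0]-c['cx'])/c['fx'],(uv[1]-c['cy'])/c['fy'],1])
    return o+d*(z-o[2])/d[2]
def sil(c,model,pose,o,n,z0=0):
    x,y,a=pose; m=np.zeros((n*S,n*S),np.uint8); R=np.array([[np.cos(a),-np.sin(a)],[np.sin(a),np.cos(a)]])
    for P,z1,z2 in model:
        q=P/1000@R.T+[x,y]
        X=np.vstack([np.c_[q,np.full(len(q),z0+z/1000)] for z in (z1,z2)])
        h=cv2.convexHull(((proj(c,X)-o+.5)*S*16).astype(np.int32))
        cv2.fillPoly(m,[h],255,shift=4)
    return m
def fit(c,mask,uv,model,z0=0,n=64,nyaw=12,zc=.01):
    o=np.array(uv).astype(int)-n//2; lim=mask[o[1]:o[1]+n,o[0]:o[0]+n].astype(float)
    def cost(p):
        s=cv2.resize(sil(c,model,[p[0],p[1],p[2]*10],o,n,z0),(n,n),interpolation=cv2.INTER_AREA)/255.
        return np.abs(s-lim).sum()/lim.sum()
    x0=unproj(c,uv,z0+zc)[:2]; best=[]
    for k in range(nyaw):
        a=2*np.pi*k/nyaw
        s0=np.array([x0[0],x0[1],a/10])
        r=minimize(cost,s0,method='Nelder-Mead',options=dict(initial_simplex=np.vstack([s0,s0+[.01,0,0],s0+[0,.01,0],s0+[0,0,.03]]),xatol=1e-4,fatol=1e-4))
        best.append((r.fun,r.x[0],r.x[1],np.degrees(r.x[2]*10)%360))
    return sorted(best)
E
cat > m1.py <<'E'
from fit import *; from station import optics
c=optics.get_calibration('top'); im=cv2.imread('pics/top0.png'); H=cv2.cvtColor(im,cv2.COLOR_BGR2HSV)
for u,v in [(282,230),(176,206),(224,225),(282,170),(282,140),(240,240)]: print((u,v),H[v,u],end=' ')
print()
def near(m,uv,r=30):
    n,l,st,ce=cv2.connectedComponentsWithStats(m.astype(np.uint8)); 
    k=min((i for i in range(1,n) if st[i,4]>60),key=lambda i:np.hypot(*(ce[i]-uv))); return l==k
pale=(H[...,2]>140)&(H[...,1]<150)
green=(H[...,0]>60)&(H[...,0]<90)&(H[...,1]>70)
black=(im.max(2)<75)
vis=im.copy(); vis=cv2.resize(vis[105:305,150:490],None,fx=2.35,fy=2.35,interpolation=cv2.INTER_CUBIC)
def draw(P,pose,z,col):
    x,y,a=pose;a=np.radians(a);q=P/1000@np.array([[np.cos(a),-np.sin(a)],[np.sin(a),np.cos(a)]]).T+[x,y]
    p=(proj(c,np.c_[q,np.full(len(q),z)])-[150,105]+.5)*2.35-.5
    cv2.polylines(vis,[p.round().astype(np.int32)],True,col,1)
    cv2.circle(vis,tuple(p[:2].mean(0).round().astype(int).tolist()),3,(255,0,255),-1)
for n,uv in dict(broad=(282,230),small=(176,206),block=(220,277),wedge=(380,170)).items():
    m=near(pale,uv); b=fit(c,m,uv,M[n]); print('heel',n,int(m.sum()),[np.round(t,4).tolist() for t in b[:3]])
    draw(OUT[n],b[0][1:],0 if n=='wedge' else M[n][-1][2]/1000,(255,0,0))
for n,uv in dict(broad=(282,159),wedge=(371,223),small=(432,260),block=(461,206)).items():
    g=near(green,uv); g=cv2.morphologyEx(g.astype(np.uint8),cv2.MORPH_CLOSE,np.ones((3,3)))
    cc,_=cv2.findContours(g,cv2.RETR_EXTERNAL,2); cv2.drawContours(g,cc,-1,1,-1)
    b=fit(c,g,uv,PLATE); bl=near(black&(g>0),uv); bo=fit(c,bl,uv,[(OUT[n],0,0)],z0=.01)
    print('plate',n,np.round(b[0],4).tolist(),'outl',[np.round(t,4).tolist() for t in bo[:3]]); draw(OUT[n],bo[0][1:],.01,(0,255,255))
cv2.imwrite('pics/ov.png',vis)
E
python3 m1.py
```

```text
(282, 230) [ 25  75 252] (176, 206) [ 27  63 253] (224, 225) [109 189 250] (282, 170) [ 75 107 152] (282, 140) [ 75 108 151] (240, 240) [110 195 230] 
heel broad 466 [[0.0972, 0.4592, 0.1181, 326.4275], [0.0979, 0.4587, 0.1177, 327.1394], [0.0988, 0.459, 0.1174, 328.719]]
heel small 279 [[0.0951, 0.531, 0.3901, 9.8096], [0.0955, 0.531, 0.3901, 9.7839], [0.0967, 0.5308, 0.3901, 9.2015]]
heel block 370 [[0.1125, 0.3421, 0.2778, 32.6071], [0.1125, 0.3421, 0.2778, 212.6071], [0.1146, 0.3421, 0.2779, 32.5086]]
heel wedge 631 [[0.0654, 0.6174, -0.1487, 22.2851], [0.0654, 0.6171, -0.1488, 22.1144], [0.0655, 0.617, -0.1488, 22.6484]]
plate broad [0.0696, 0.6529, 0.1141, 5.7092] outl [[0.1748, 0.6527, 0.114, 8.2096], [0.175, 0.6533, 0.1142, 10.9206], [0.176, 0.6542, 0.1153, 5.2194]]
plate wedge [0.0507, 0.4773, -0.1199, 178.3902] outl [[0.1728, 0.4757, -0.1214, 359.1258], [0.1728, 0.4769, -0.1205, 359.5735], [0.1729, 0.4768, -0.1201, 359.104]]
plate small [0.0649, 0.3758, -0.2763, 174.4209] outl [[0.2508, 0.3758, -0.2755, 348.1509], [0.253, 0.3764, -0.2759, 350.9647], [0.2544, 0.3761, -0.2764, 348.0704]]
plate block [0.0634, 0.5163, -0.3611, 3.0361] outl [[0.2253, 0.5162, -0.361, 179.6766], [0.2253, 0.5162, -0.361, 359.6766], [0.2272, 0.5168, -0.3623, 0.8964]]
```

View pics/ov.png

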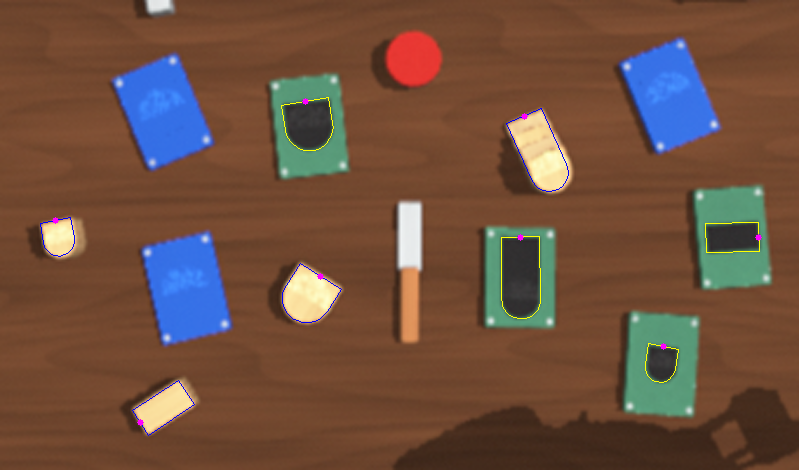

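The overlay matches: every heel and outline contour sits on its object, and the fronts (magenta) are correct. Only the green plates are used, and the blue plates near them are excluded. I'll start with the wedge.

```bash
cat > go.py <<'E'
import sys,numpy as np
from station import robot
H={'broad':(.4592,.1181,-33.6+180),'small':(.531,.3901,9.8),'wedge':(.6172,-.1487,22.3),'block':(.3421,.2778,122.6)}
P={'broad':(.6529,.1141,5.7+180),'small':(.3758,-.2763,-5.6),'wedge':(.4770,-.1200,-1.2),'block':(.5163,-.361,92.5)}
OFF={'broad':-.010,'small':.008,'wedge':-.005,'block':0}  # along tool x
def to(x,y,z,yaw):
    s=robot.observe(); p=s['tcp_pos']; w=s['ee_rot'][2]; d=np.array([x-p[0],y-p[1]]); a=np.radians(yaw)
    turn=-((yaw-w+180)%360-180)
    print('t',round(s['time'],1),'turn z',round(turn,1),'shift x %.4f y %.4f z %.4f'%(d@[np.cos(a),np.sin(a)],d@[np.sin(a),-np.cos(a)],p[2]-z), 'rot',s['ee_rot'].round(1),'gap',round(s['finger_gap'],3))
if __name__=='__main__':
    k,n,z=sys.argv[1:4]; x,y,w=(H if k=='h' else P)[n]; o=OFF[n]
    to(x+o*np.cos(np.radians(w)),y+o*np.sin(np.radians(w)),float(z),w)
E
python3 go.py h wedge 0.12
```

```text
t 0.6 turn z 3.6 shift x 0.4690 y -0.2769 z 0.1025 rot [-180.    -0.    25.9] gap 1.004
```

Call:
carry_out:
  plan:
    - [0,0,0.01,0,0,3.6]
    - [0.0335,-0.0198,0.006,0,0,0]
    - [0.0335,-0.0198,0.006,0,0,0]
    - [0.0335,-0.0198,0.006,0,0,0]
    - [0.0335,-0.0198,0.006,0,0,0]
    - [0.0335,-0.0198,0.006,0,0,0]
    - [0.0335,-0.0198,0.006,0,0,0]
    - [0.0335,-0.0198,0.006,0,0,0]
    - [0.0335,-0.0198,0.006,0,0,0]
    - [0.0335,-0.0198,0.006,0,0,0]
    - [0.0335,-0.0198,0.006,0,0,0]
    - [0.0335,-0.0198,0.006,0,0,0]
    - [0.0335,-0.0198,0.006,0,0,0]
    - [0.0335,-0.0198,0.006,0,0,0]
    - [0.0335,-0.0198,0.006,0,0,0]
    - [0,0,0,0,0,0]
    - [0,0,0,0,0,0]
  jaw: 0
  grip_force: 20

```text
time: 2.3
tcp_pos: [0.6129, -0.1493, 0.1282]
ee_rot: [-180.0, 0.0, 22.4]
force: [0.7, -1.6, 0.7]
finger_gap: 1.001
grip_force: 0.0
```

```bash
python3 go.py h wedge 0.006; python3 -c "
from station import optics;import cv2
cv2.imwrite('pics/w1.png',optics.capture('wrist'))"
```

```text
t 2.3 turn z 0.1 shift x -0.0007 y 0.0011 z 0.1222 rot [-180.     0.    22.4] gap 1.001
```

View pics/w1.png

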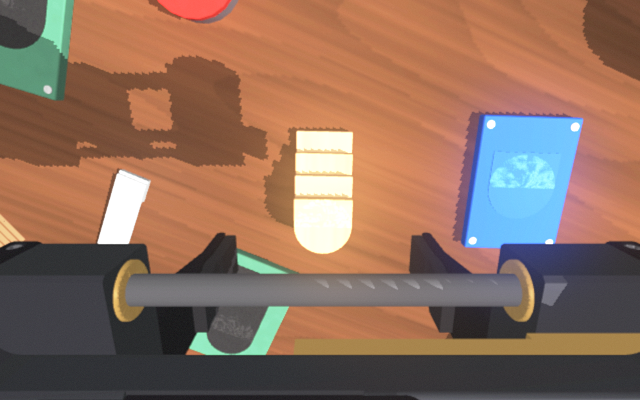

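The wrist view shows the wedge centred between the fingers (column 323, finger midline about 324) and aligned with them. Descending.

Call:
carry_out:
  plan:
    - [0,0.001,0.03,0,0,0]
    - [0,0,0.03,0,0,0]
    - [0,0,0.03,0,0,0]
    - [0,0,0.02,0,0,0]
    - [0,0,0.011,0,0,0]
    - [0,0,0,0,0,0]
    - [0,0,0,0,0,0]

```text
time: 3.05
tcp_pos: [0.6134, -0.1522, 0.0086]
ee_rot: [180.0, -0.0, 22.2]
force: [0.2, 0.1, 0.8]
finger_gap: 1.001
grip_force: 0.0
```

Call:
carry_out:
  plan:
    - [0,0,0,0,0,0]
    - [0,0,0,0,0,0]
    - [0,0,0,0,0,0]
    - [0,0,0,0,0,0]
    - [0,0,0,0,0,0]
    - [0,0,0,0,0,0]
    - [0,0,0,0,0,0]
    - [0,0,0,0,0,0]
  jaw: 1

```text
time: 3.85
tcp_pos: [0.613, -0.1512, 0.0076]
ee_rot: [-180.0, 0.0, 22.3]
force: [-1.1, 1.0, 1.1]
finger_gap: 0.509
grip_force: 20.0
```

Call:
carry_out:
  plan:
    - [0,0,-0.02,0,0,0]
    - [0,0,-0.03,0,0,0]
    - [0,0,-0.03,0,0,0]
    - [0,0,0,0,0,8]
    - [0,0,0,0,0,8]
    - [0,0,0,0,0,7.5]
    - [0,0,0,0,0,0]
    - [0,0,0,0,0,0]

```text
time: 4.65
tcp_pos: [0.6129, -0.1512, 0.0874]
ee_rot: [180.0, 0.0, -1.0]
force: [-0.2, 0.6, -1.7]
finger_gap: 0.504
grip_force: 20.0
```

```bash
python3 go.py p wedge 0.06
```

```text
t 4.7 turn z 0.2 shift x -0.1415 y -0.0284 z 0.0274 rot [180.   0.  -1.] gap 0.504
```

Call:
carry_out:
  plan:
    - [-0.02,-0.004,0,0,0,0]
    - [-0.035,-0.007,0,0,0,0]
    - [-0.035,-0.007,0,0,0,0]
    - [-0.03,-0.006,0.01,0,0,0]
    - [-0.0215,-0.0044,0.015,0,0,0]
    - [0,0,0,0,0,0]
    - [0,0,0,0,0,0]
    - [0,0,0,0,0,0]

```text
time: 5.45
tcp_pos: [0.4735, -0.1202, 0.0632]
ee_rot: [180.0, -0.1, -1.1]
force: [0.7, -0.4, -1.0]
finger_gap: 0.503
grip_force: 20.0
```

```bash
python3 go.py p wedge 0.0185
```

```text
t 5.5 turn z 0.1 shift x -0.0015 y -0.0003 z 0.0447 rot [ 1.8e+02 -1.0e-01 -1.1e+00] gap 0.503
```

Call:
carry_out:
  plan:
    - [-0.0015,0,0.02,0,0,0]
    - [0,0,0.015,0,0,0]
    - [0,0,0.006,0,0,0]
    - [0,0,0.0037,0,0,0]
    - [0,0,0,0,0,0]
    - [0,0,0,0,0,0]
    - [0,0,0,0,0,0]

```text
time: 6.15
tcp_pos: [0.4711, -0.12, 0.0185]
ee_rot: [180.0, -0.1, -1.2]
force: [-0.4, -0.2, -1.3]
finger_gap: 0.505
grip_force: 20.0
```

Call:
carry_out:
  plan:
    - [0,0,0,0,0,0]
    - [0,0,0,0,0,0]
    - [0,0,0,0,0,0]
    - [0,0,0,0,0,0]
    - [0,0,0,0,0,0]
  jaw: 0

```text
time: 6.65
tcp_pos: [0.4707, -0.1199, 0.0179]
ee_rot: [-180.0, -0.0, -1.2]
force: [-0.6, -0.6, 0.7]
finger_gap: 0.874
grip_force: 0.0
```

Call:
carry_out:
  plan:
    - [0,0,-0.02,0,0,0]
    - [0,0,-0.03,0,0,0]
    - [0,0,-0.04,0,0,0]
    - [0,0,0,0,0,0]

```text
time: 7.05
tcp_pos: [0.4738, -0.1205, 0.1128]
ee_rot: [179.9, -0.5, -1.2]
force: [1.3, -0.2, -0.3]
finger_gap: 0.995
grip_force: 0.0
```

```bash
python3 go.py h block 0.10; python3 -c "
from station import optics;import cv2
cv2.imwrite('pics/w2.png',optics.capture('wrist'))"
```

```text
t 7.0 turn z -123.8 shift x 0.4065 y 0.1036 z 0.0128 rot [179.9  -0.5  -1.2] gap 0.995
```

View pics/w2.png

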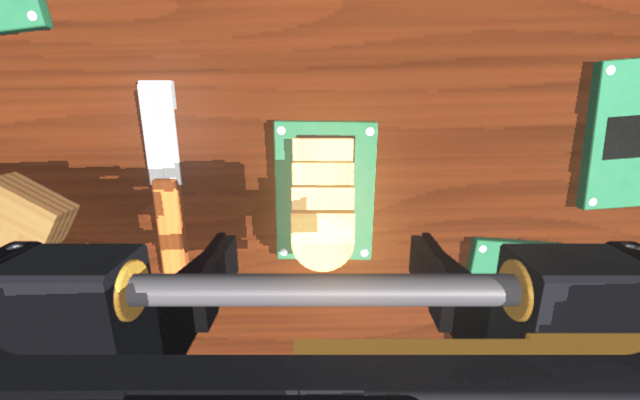

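The wedge sits on its outline: column range 291–355 within plate 275–377, front edge near the top. Next is the block.

Call:
carry_out:
  plan:
    - [0,0,0,0,0,-8.25]
    - [0,0,0,0,0,-8.25]
    - [0,0,0,0,0,-8.25]
    - [0,0,0,0,0,-8.25]
    - [0,0,0,0,0,-8.25]
    - [0,0,0,0,0,-8.25]
    - [0,0,0,0,0,-8.25]
    - [0,0,0,0,0,-8.25]
    - [0,0,0,0,0,-8.25]
    - [0,0,0,0,0,-8.25]
    - [0,0,0,0,0,-8.25]
    - [0,0,0,0,0,-8.25]
    - [0,0,0,0,0,-8.25]
    - [0,0,0,0,0,-8.25]
    - [0,0,0,0,0,-8.25]
    - [0,0,0,0,0,0]

```text
time: 8.7
tcp_pos: [0.4699, -0.1198, 0.1067]
ee_rot: [-179.9, -0.1, 122.7]
force: [-0.4, 0.4, -0.5]
finger_gap: 1.003
grip_force: 0.0
```

Call:
carry_out:
  plan:
    - [0.034,0.0086,0,0,0,0]
    - [0.034,0.0086,0,0,0,0]
    - [0.034,0.0086,0,0,0,0]
    - [0.034,0.0086,0,0,0,0]
    - [0.034,0.0086,0,0,0,0]
    - [0.034,0.0086,0,0,0,0]
    - [0.034,0.0086,0,0,0,0]
    - [0.034,0.0086,0,0,0,0]
    - [0.034,0.0086,0,0,0,0]
    - [0.034,0.0086,0,0,0,0]
    - [0.034,0.0086,0,0,0,0]
    - [0.032,0.009,0,0,0,0]
    - [0,0,0,0,0,0]
    - [0,0,0,0,0,0]
    - [0,0,0,0,0,0]

```text
time: 10.2
tcp_pos: [0.3397, 0.2769, 0.1074]
ee_rot: [-179.9, 0.0, 122.4]
force: [0.8, -0.9, 0.1]
finger_gap: 1.004
grip_force: 0.0
```

```bash
python3 go.py h block 0.007
```

```text
t 10.2 turn z -0.2 shift x -0.0006 y 0.0025 z 0.1004 rot [-179.9    0.   122.4] gap 1.004
```

Call:
carry_out:
  plan:
    - [-0.0006,0.0025,0.03,0,0,0]
    - [0,0,0.03,0,0,0]
    - [0,0,0.02,0,0,0]
    - [0,0,0.012,0,0,0]
    - [0,0,0.008,0,0,0]
    - [0,0,0,0,0,0]
    - [0,0,0,0,0,0]

```text
time: 10.9
tcp_pos: [0.3425, 0.2791, 0.0085]
ee_rot: [180.0, 0.0, 122.5]
force: [-0.6, 0.2, -0.3]
finger_gap: 1.0
grip_force: 0.0
```

Call:
carry_out:
  plan:
    - [0,0,0,0,0,0]
    - [0,0,0,0,0,0]
    - [0,0,0,0,0,0]
    - [0,0,0,0,0,0]
    - [0,0,0,0,0,0]
    - [0,0,0,0,0,0]
    - [0,0,0,0,0,0]
    - [0,0,0,0,0,0]
    - [0,0,0,0,0,0]
  jaw: 1

```text
time: 11.8
tcp_pos: [0.342, 0.2789, 0.0078]
ee_rot: [-180.0, -0.0, 122.5]
force: [-0.5, -0.9, 0.3]
finger_gap: 0.366
grip_force: 20.0
```

Call:
carry_out:
  plan:
    - [0,0,-0.02,0,0,0]
    - [0,0,-0.03,0,0,0]
    - [0,0,-0.04,0,0,0]
    - [0,0,0,0,0,7.5]
    - [0,0,0,0,0,7.5]
    - [0,0,0,0,0,7.5]
    - [0,0,0,0,0,7.5]
    - [0,0,0,0,0,0]
    - [0,0,0,0,0,0]

```text
time: 12.7
tcp_pos: [0.342, 0.2789, 0.0978]
ee_rot: [-180.0, 0.0, 92.8]
force: [-0.5, -0.5, -0.2]
finger_gap: 0.366
grip_force: 20.0
```

```bash
python3 go.py p block 0.10
```

```text
t 12.7 turn z 0.3 shift x -0.6469 y 0.1462 z -0.0022 rot [-180.     0.    92.8] gap 0.366
```

Call:
carry_out:
  plan:
    - [-0.02,0.036,0,0,0,0]
    - [-0.02,0.0365,0,0,0,0]
    - [-0.02,0.0365,0,0,0,0]
    - [-0.02,0.0372,0,0,0,0]
    - [-0.041,0,0,0,0,0]
    - [-0.041,0,0,0,0,0]
    - [-0.041,0,0,0,0,0]
    - [-0.041,0,0,0,0,0]
    - [-0.041,0,0,0,0,0]
    - [-0.041,0,0,0,0,0]
    - [-0.041,0,0,0,0,0]
    - [-0.041,0,0,0,0,0]
    - [-0.041,0,0,0,0,0]
    - [-0.041,0,0,0,0,0]
    - [-0.041,0,0,0,0,0]
    - [-0.041,0,0,0,0,0]
    - [-0.041,0,0,0,0,0]
    - [-0.034,0,0,0,0,0]
    - [0,0,0,0,0,0]
    - [0,0,0,0,0,0]

```text
time: 14.7
tcp_pos: [0.5163, -0.3614, 0.0972]
ee_rot: [-180.0, -0.1, 92.6]
force: [0.5, 1.1, -0.9]
finger_gap: 0.367
grip_force: 20.0
```

```bash
python3 go.py p block 0.0185
```

```text
t 14.7 turn z 0.1 shift x 0.0004 y 0.0000 z 0.0787 rot [-1.80e+02 -1.00e-01  9.26e+01] gap 0.367
```

Call:
carry_out:
  plan:
    - [0,0,0.03,0,0,0]
    - [0,0,0.025,0,0,0]
    - [0,0,0.014,0,0,0]
    - [0,0,0.006,0,0,0]
    - [0,0,0.0037,0,0,0]
    - [0,0,0,0,0,0]
    - [0,0,0,0,0,0]
    - [0,0,0,0,0,0]

```text
time: 15.5
tcp_pos: [0.5172, -0.3613, 0.0201]
ee_rot: [179.9, 0.0, 92.5]
force: [0.4, 0.2, -0.6]
finger_gap: 0.367
grip_force: 20.0
```

Call:
carry_out:
  plan:
    - [0,0,0,0,0,0]
    - [0,0,0,0,0,0]
    - [0,0,0,0,0,0]
    - [0,0,0,0,0,0]
    - [0,0,0,0,0,0]
  jaw: 0

```text
time: 16.0
tcp_pos: [0.5167, -0.361, 0.0191]
ee_rot: [-180.0, -0.0, 92.5]
force: [-0.5, 0.0, -0.3]
finger_gap: 0.732
grip_force: 0.0
```

Call:
carry_out:
  plan:
    - [0,0,-0.02,0,0,0]
    - [0,0,-0.03,0,0,0]
    - [0,0,-0.04,0,0,0]
    - [0,0,0,0,0,0]

```text
time: 16.4
tcp_pos: [0.5196, -0.3626, 0.1151]
ee_rot: [179.6, 0.3, 92.5]
force: [0.6, -0.8, -0.0]
finger_gap: 0.984
grip_force: 0.0
```

```bash
python3 go.py h broad 0.10
```

```text
t 16.4 turn z -53.9 shift x 0.3063 y 0.3669 z 0.0151 rot [179.6   0.3  92.5] gap 0.984
```

Call:
carry_out:
  plan:
    - [0,0,0,0,0,-7.7]
    - [0,0,0,0,0,-7.7]
    - [0,0,0,0,0,-7.7]
    - [0,0,0,0,0,-7.7]
    - [0,0,0,0,0,-7.7]
    - [0,0,0,0,0,-7.7]
    - [0,0,0,0,0,-7.7]
    - [0.0256,0.0306,0,0,0,0]
    - [0.0256,0.0306,0,0,0,0]
    - [0.0256,0.0306,0,0,0,0]
    - [0.0256,0.0306,0,0,0,0]
    - [0.0256,0.0306,0,0,0,0]
    - [0.0256,0.0306,0,0,0,0]
    - [0.0256,0.0306,0,0,0,0]
    - [0.0256,0.0306,0,0,0,0]
    - [0.0256,0.0306,0,0,0,0]
    - [0.0256,0.0306,0,0,0,0]
    - [0.0256,0.0306,0,0,0,0]
    - [0.0247,0.0303,0,0,0,0]
    - [0,0,0,0,0,0]

```text
time: 18.4
tcp_pos: [0.4634, 0.1198, 0.1096]
ee_rot: [179.9, -0.0, 146.9]
force: [0.4, -0.2, 0.2]
finger_gap: 0.997
grip_force: 0.0
```

Call:
carry_out:
  plan:
    - [0,0,0,0,0,0]
    - [0,0,0,0,0,0]

```text
time: 18.6
tcp_pos: [0.4644, 0.1129, 0.1089]
ee_rot: [-180.0, -0.0, 146.4]
force: [-0.1, 0.5, -0.5]
finger_gap: 0.996
grip_force: 0.0
```

```bash
python3 go.py h broad 0.007; python3 -c "
from station import optics;import cv2
cv2.imwrite('pics/w3.png',optics.capture('wrist'))"
```

```text
t 18.6 turn z -0.0 shift x -0.0028 y 0.0014 z 0.1019 rot [-180.    -0.   146.4] gap 0.996
```

View pics/w3.png

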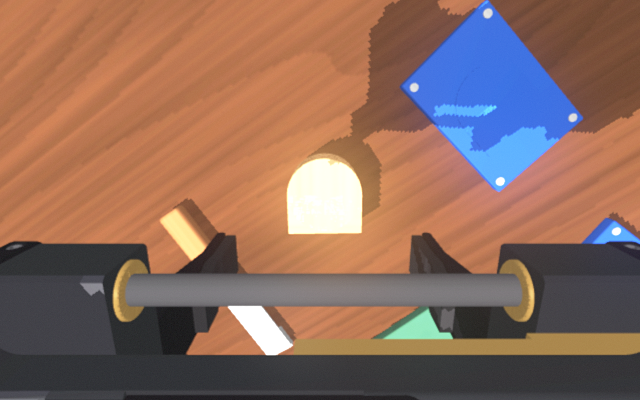

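The broad heel is centred (column 325), aligned, with its front toward the hand, and the spreader is clear of the fingers. Descending.

Call:
carry_out:
  plan:
    - [-0.0028,0.0014,0.03,0,0,0]
    - [0,0,0.03,0,0,0]
    - [0,0,0.02,0,0,0]
    - [0,0,0.013,0,0,0]
    - [0,0,0.008,0,0,0]
    - [0,0,0,0,0,0]
    - [0,0,0,0,0,0]

```text
time: 19.35
tcp_pos: [0.468, 0.1137, 0.0088]
ee_rot: [180.0, 0.0, 146.4]
force: [1.2, 0.1, 1.0]
finger_gap: 1.001
grip_force: 0.0
```

Call:
carry_out:
  plan:
    - [0,0,0,0,0,0]
    - [0,0,0,0,0,0]
    - [0,0,0,0,0,0]
    - [0,0,0,0,0,0]
    - [0,0,0,0,0,0]
    - [0,0,0,0,0,0]
    - [0,0,0,0,0,0]
    - [0,0,0,0,0,0]
  jaw: 1

```text
time: 20.15
tcp_pos: [0.4675, 0.1137, 0.0083]
ee_rot: [-180.0, 0.0, 146.4]
force: [-1.4, -1.9, 3.5]
finger_gap: 0.618
grip_force: 20.0
```

Call:
carry_out:
  plan:
    - [0,0,-0.02,0,0,0]
    - [0,0,-0.03,0,0,0]
    - [0,0,-0.03,0,0,0]
    - [0,0,0,0,0,-8]
    - [0,0,0,0,0,-8]
    - [0,0,0,0,0,-8]
    - [0,0,0,0,0,-8]
    - [0,0,0,0,0,-7.3]
    - [0,0,0,0,0,0]
    - [0,0,0,0,0,0]

```text
time: 21.15
tcp_pos: [0.4673, 0.1137, 0.088]
ee_rot: [180.0, -0.0, -174.5]
force: [-0.4, -0.5, -1.1]
finger_gap: 0.619
grip_force: 20.0
```

```bash
python3 go.py p broad 0.09
```

```text
t 21.1 turn z -0.2 shift x -0.1947 y -0.0180 z -0.0020 rot [ 180.    -0.  -174.5] gap 0.619
```

Call:
carry_out:
  plan:
    - [-0.025,-0.003,0,0,0,0]
    - [-0.038,-0.003,0,0,0,0]
    - [-0.038,-0.003,0,0,0,0]
    - [-0.038,-0.003,0,0,0,0]
    - [-0.036,-0.003,0,0,0,0]
    - [-0.0197,-0.003,0,0,0,0]
    - [0,0,0,0,0,0]
    - [0,0,0,0,0,0]
    - [0,0,0,0,0,0]

```text
time: 22.05
tcp_pos: [0.662, 0.1156, 0.088]
ee_rot: [-180.0, -0.0, -174.3]
force: [-0.5, -0.2, -0.6]
finger_gap: 0.616
grip_force: 20.0
```

```bash
python3 go.py p broad 0.019
```

```text
t 22.1 turn z 0.0 shift x -0.0008 y -0.0006 z 0.0690 rot [-180.    -0.  -174.3] gap 0.616
```

Call:
carry_out:
  plan:
    - [-0.0008,-0.0006,0.03,0,0,0]
    - [0,0,0.02,0,0,0]
    - [0,0,0.01,0,0,0]
    - [0,0,0.006,0,0,0]
    - [0,0,0.003,0,0,0]
    - [0,0,0,0,0,0]
    - [0,0,0,0,0,0]
    - [0,0,0,0,0,0]

```text
time: 22.85
tcp_pos: [0.6643, 0.1149, 0.02]
ee_rot: [180.0, 0.1, -174.3]
force: [-0.7, 0.2, -1.1]
finger_gap: 0.624
grip_force: 20.0
```

Call:
carry_out:
  plan:
    - [0,0,0,0,0,0]
    - [0,0,0,0,0,0]
    - [0,0,0,0,0,0]
    - [0,0,0,0,0,0]
    - [0,0,0,0,0,0]
  jaw: 0

```text
time: 23.35
tcp_pos: [0.6638, 0.1148, 0.0192]
ee_rot: [180.0, 0.0, -174.3]
force: [-0.1, 0.5, 0.2]
finger_gap: 0.96
grip_force: 0.0
```

Call:
carry_out:
  plan:
    - [0,0,-0.02,0,0,0]
    - [0,0,-0.03,0,0,0]
    - [0,0,-0.04,0,0,0]
    - [0,0,0,0,0,0]

```text
time: 23.75
tcp_pos: [0.6667, 0.1161, 0.1152]
ee_rot: [179.9, 0.5, -174.3]
force: [0.6, -0.1, -0.3]
finger_gap: 0.996
grip_force: 0.0
```

```bash
sed -i "s/'small':(.531,.3901,9.8)/'small':(.531,.3901,189.8)/;s/'small':(.3758,-.2763,-5.6)/'small':(.3758,-.2763,174.4)/;s/'small':.008/'small':-.008/" go.py; python3 go.py h small 0.10;python3 -c "
from station import robot;print(robot.observe()['joints'].round(0))"
```

```text
t 23.8 turn z -4.1 shift x 0.0790 y 0.2931 z 0.0152 rot [ 179.9    0.5 -174.3] gap 0.996
[ 18.  33. -44.  86.  24.  71.  66.]
```

Call:
carry_out:
  plan:
    - [0,0,0,0,0,-4.1]
    - [0.0099,0.0366,0,0,0,0]
    - [0.0099,0.0366,0,0,0,0]
    - [0.0099,0.0366,0,0,0,0]
    - [0.0099,0.0366,0,0,0,0]
    - [0.0099,0.0366,0,0,0,0]
    - [0.0099,0.0366,0,0,0,0]
    - [0.0099,0.0366,0,0,0,0]
    - [0.0099,0.0369,0,0,0,0]
    - [0,0,0,0,0,0]
    - [0,0,0,0,0,0]
    - [0,0,0,0,0,0]

```text
time: 24.95
tcp_pos: [0.5366, 0.3888, 0.1088]
ee_rot: [-179.9, 0.0, -170.2]
force: [1.1, -1.0, -0.4]
finger_gap: 0.996
grip_force: 0.0
```

```bash
python3 go.py h small 0.008; python3 -c "
from station import optics;import cv2
cv2.imwrite('pics/w4.png',optics.capture('wrist'))"
```

```text
t 24.9 turn z -0.0 shift x -0.0027 y 0.0023 z 0.1008 rot [-179.9    0.  -170.2] gap 0.996
```

View pics/w4.png

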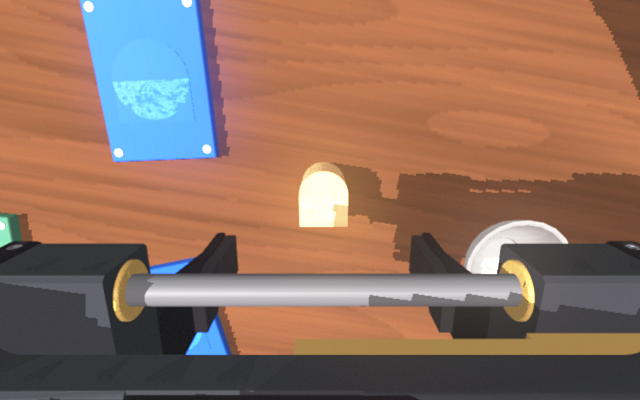

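The small heel is centred (column 323) and aligned with its front toward the hand. A bowl lies about 100 mm to the side, outside the fingers. Descending.

Call:
carry_out:
  plan:
    - [-0.0027,0.0023,0.03,0,0,0]
    - [0,0,0.03,0,0,0]
    - [0,0,0.02,0,0,0]
    - [0,0,0.012,0,0,0]
    - [0,0,0.008,0,0,0]
    - [0,0,0,0,0,0]
    - [0,0,0,0,0,0]

```text
time: 25.7
tcp_pos: [0.5385, 0.393, 0.0101]
ee_rot: [180.0, 0.1, -170.2]
force: [-0.1, -0.8, 0.2]
finger_gap: 1.002
grip_force: 0.0
```

Call:
carry_out:
  plan:
    - [0,0,0,0,0,0]
    - [0,0,0,0,0,0]
    - [0,0,0,0,0,0]
    - [0,0,0,0,0,0]
    - [0,0,0,0,0,0]
    - [0,0,0,0,0,0]
    - [0,0,0,0,0,0]
    - [0,0,0,0,0,0]
    - [0,0,0,0,0,0]
  jaw: 1

```text
time: 26.6
tcp_pos: [0.538, 0.3927, 0.0092]
ee_rot: [-180.0, -0.0, -170.2]
force: [0.6, -0.3, -0.5]
finger_gap: 0.392
grip_force: 20.0
```

Call:
carry_out:
  plan:
    - [0,0,-0.02,0,0,0]
    - [0,0,-0.03,0,0,0]
    - [0,0,-0.05,0,0,0]
    - [0,0,0,0,0,8]
    - [0,0,0,0,0,7.4]
    - [0,0,0,0,0,0]
    - [0,0,0,0,0,0]

```text
time: 27.3
tcp_pos: [0.538, 0.3929, 0.11]
ee_rot: [180.0, 0.0, 174.7]
force: [0.2, 0.1, -1.3]
finger_gap: 0.39
grip_force: 20.0
```

```bash
python3 go.py p small 0.1;python3 -c "
from station import robot;print(robot.observe()['joints'].round(0))"
```

```text
t 27.3 turn z 0.3 shift x 0.0881 y -0.6818 z 0.0100 rot [180.    0.  174.7] gap 0.39
[ -8.  32. -45.  87.  24.  70.  28.]
```

Call:
carry_out:
  plan:
    - [0,-0.02,0,0,0,0]
    - [0,-0.04,0,0,0,0]
    - [0,-0.04,0,0,0,0]
    - [0,-0.04,0,0,0,0]
    - [0,-0.04,0,0,0,0]
    - [0,-0.04,0,0,0,0]
    - [0,-0.04,0,0,0,0]
    - [0,-0.04,0,0,0,0]
    - [0,-0.04,0,0,0,0]
    - [0,-0.04,0,0,0,0]
    - [0,-0.04,0,0,0,0]
    - [0,-0.04,0,0,0,0]
    - [0,-0.04,0,0,0,0]
    - [0,-0.04,0,0,0,0]
    - [0,-0.04,0,0,0,0]
    - [0.02,-0.04,0,0,0,0]
    - [0.03,-0.04,0,0,0,0]
    - [0.038,-0.0218,0,0,0,0]
    - [0,0,0,0,0,0]
    - [0,0,0,0,0,0]

```text
time: 29.3
tcp_pos: [0.3836, -0.2778, 0.1093]
ee_rot: [-180.0, -0.0, 174.5]
force: [0.6, -0.1, 0.2]
finger_gap: 0.392
grip_force: 20.0
```

```bash
python3 go.py p small 0.020;python3 -c "
from station import robot;print(robot.observe()['joints'].round(0))"
```

```text
t 29.3 turn z 0.1 shift x -0.0001 y 0.0007 z 0.0893 rot [-180.    -0.   174.5] gap 0.392
[ 61.   6. -31. 114.   4.  60. 112.]
```

Call:
carry_out:
  plan:
    - [0,0.0007,0.03,0,0,0]
    - [0,0,0.03,0,0,0]
    - [0,0,0.017,0,0,0]
    - [0,0,0.008,0,0,0]
    - [0,0,0.004,0,0,0]
    - [0,0,0,0,0,0]
    - [0,0,0,0,0,0]
    - [0,0,0,0,0,0]

```text
time: 30.1
tcp_pos: [0.385, -0.277, 0.021]
ee_rot: [-180.0, 0.1, 174.4]
force: [-0.2, 0.3, -0.4]
finger_gap: 0.388
grip_force: 20.0
```

Call:
carry_out:
  plan:
    - [0,0,0,0,0,0]
    - [0,0,0,0,0,0]
    - [0,0,0,0,0,0]
    - [0,0,0,0,0,0]
    - [0,0,0,0,0,0]
  jaw: 0

```text
time: 30.6
tcp_pos: [0.3843, -0.2766, 0.0202]
ee_rot: [180.0, -0.0, 174.4]
force: [0.2, -0.4, 0.4]
finger_gap: 0.756
grip_force: 0.0
```

Call:
carry_out:
  plan:
    - [0,0,-0.02,0,0,0]
    - [0,0,-0.03,0,0,0]
    - [0,0,-0.05,0,0,0]
    - [0,0,-0.05,0,0,0]
    - [0,-0.05,-0.02,0,0,0]
    - [0,-0.05,0,0,0,0]
    - [0,-0.05,0,0,0,0]
    - [0,-0.05,0,0,0,0]
    - [0,-0.05,0,0,0,0]
    - [0,0,0,0,0,0]
    - [0,0,0,0,0,0]

```text
time: 31.7
tcp_pos: [0.3597, -0.5227, 0.1876]
ee_rot: [179.9, -0.0, 174.3]
force: [-0.7, 1.1, 0.4]
finger_gap: 0.994
grip_force: 0.0
```

```bash
cat > chk.py <<'E'
from fit import *; from station import optics
c=optics.get_calibration('top'); im=optics.capture('top')
H=cv2.cvtColor(im,cv2.COLOR_BGR2HSV); pale=(H[...,2]>140)&(H[...,1]<150)&(H[...,0]<40)
P={'broad':(.6529,.1141,5.7),'small':(.3758,-.2763,-5.6),'wedge':(.4770,-.1200,-1.2),'block':(.5163,-.361,2.5)}
for n,(x,y,a) in P.items():
    uv=proj(c,np.array([[x,y,.025]]))[0]; k,l,st,ce=cv2.connectedComponentsWithStats(pale.astype(np.uint8))
    i=min((i for i in range(1,k) if st[i,4]>60),key=lambda i:np.hypot(*(ce[i]-uv))); b=fit(c,l==i,uv,M[n],z0=.01)[0]
    r=np.radians(a);d=np.array([b[1]-x,b[2]-y])
    print(n,'cost %.3f dx %.1f dy %.1f mm dyaw %.1f'%(b[0],1e3*d@[np.cos(r),np.sin(r)],1e3*d@[-np.sin(r),np.cos(r)],(b[3]-a+180)%360-180))
cv2.imwrite('pics/end.png',cv2.resize(im[105:305,150:490],None,fx=2.35,fy=2.35,interpolation=cv2.INTER_CUBIC))
cv2.imwrite('pics/ends.png',cv2.resize(optics.capture('scene')[160:290,130:430],None,fx=2.6,fy=2.6))
E
python3 chk.py
```

```text
broad cost 0.063 dx 4.5 dy 1.5 mm dyaw -0.8
small cost 0.342 dx -0.3 dy -2.1 mm dyaw -6.1
wedge cost 0.046 dx -2.1 dy -0.1 mm dyaw 0.4
block cost 0.122 dx 0.4 dy -7.5 mm dyaw 175.6
```

View pics/end.png

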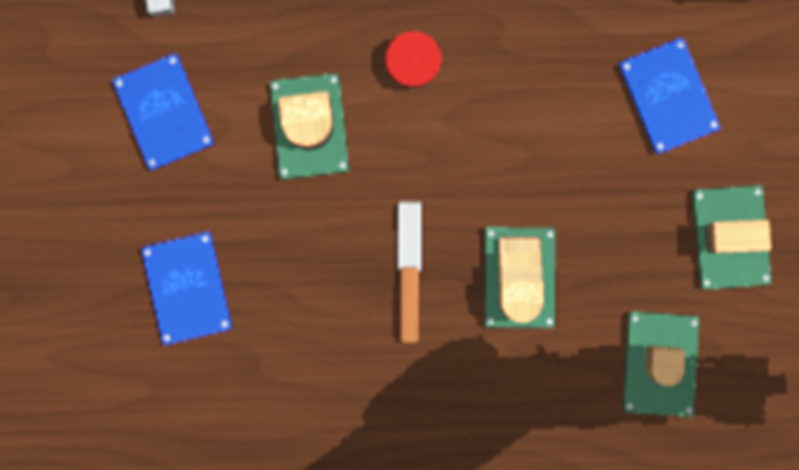

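View pics/ends.png

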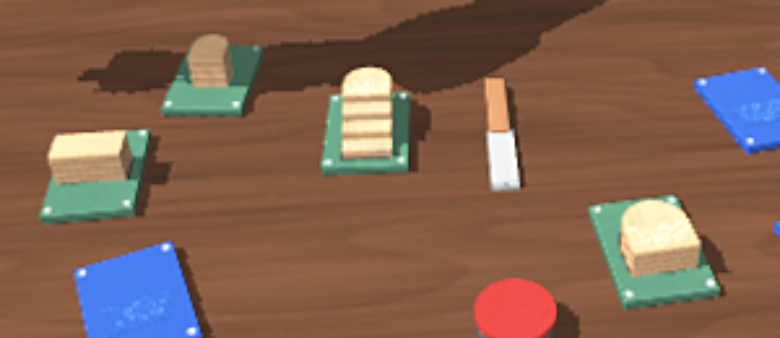

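All heels are on the correct plates, the right way round. The block looks about 7 mm off along its length (top crop column 741, plate middle about 732) and the broad one about 4 mm forward. I'll cross-check with the scene camera before mending them.

```bash
cat > chk2.py <<'E'
from fit import *; from station import optics
P={'broad':(.6529,.1141,5.7),'small':(.3758,-.2763,-5.6),'wedge':(.4770,-.1200,-1.2),'block':(.5163,-.361,2.5)}
for cam in ('top','scene'):
    c=optics.get_calibration(cam); im=optics.capture(cam); H=cv2.cvtColor(im,cv2.COLOR_BGR2HSV)
    green=(H[...,0]>60)&(H[...,0]<90)&(H[...,1]>70); wood=(H[...,0]<35)
    for n,(x,y,a) in P.items():
        uv=proj(c,np.array([[x,y,.015]]))[0]; N=96; r=np.radians(a); o=uv.astype(int)-N//2
        sub=lambda m:m[o[1]:o[1]+N,o[0]:o[0]+N].astype(float)
        G=sub(green); im_=im[o[1]:o[1]+N,o[0]:o[0]+N].astype(float); lum=im_[...,0]  # blue channel: pale wood vs bench
        def cost(p):
            pl=sil(c,PLATE,[p[0],p[1],r+p[2]*10],o,N); d=[p[0]+p[3]*np.cos(r)-p[4]*np.sin(r),p[1]+p[3]*np.sin(r)+p[4]*np.cos(r),r+p[5]*10]
            he=sil(c,M[n],d,o,N,.01); f=lambda m:cv2.resize(m,(N,N),interpolation=cv2.INTER_AREA)/255.
            he=f(he); pl=f(pl)*(1-he); e=np.abs(pl-G).sum()/G.sum()
            hm=he>.9; bg=(he<.1)&(cv2.dilate((he>.05).astype(np.uint8),np.ones((5,5)))>0)
            W=(im_[...,2]>im_[...,1]+2)   # reddish: wood
            return e+np.abs(he-(W&(he+pl>.3))).sum()/he.sum()
        s0=np.array([x,y,0,0,0,0]); best=min((minimize(cost,s0,method='Nelder-Mead',options=dict(initial_simplex=np.vstack([s0,s0+np.diag([k*.005]*2+[k*.01]+[k*.006]*2+[k*.015])]),xatol=1e-4,fatol=1e-4,maxiter=1500)) for k in (1,-1,.5)),key=lambda q:q.fun)
        p=best.x; print(cam,n,'cost %.3f'%best.fun,'plate',p[:2].round(4),'heel off mm',(p[3:5]*1e3).round(1),'yaw',np.degrees((p[5]-p[2])*10).round(1))
E
python3 chk2.py; sed "s/OFF={/OFF={/" go.py >/dev/null; python3 go.py p block 0.10
```

```text
top broad cost 0.357 plate [0.6533 0.1144] heel off mm [3.1 1.3] yaw -0.1
top small cost 0.581 plate [ 0.3757 -0.2768] heel off mm [-0.2  1.3] yaw 1.4
top wedge cost 0.475 plate [ 0.4767 -0.1203] heel off mm [-2.3  1.2] yaw 1.2
top block cost 0.553 plate [ 0.5168 -0.3623] heel off mm [ 0.3 -1. ] yaw -4.4
scene broad cost 0.393 plate [0.6494 0.1152] heel off mm [ 3.6 -0.1] yaw 3.3
scene small cost 0.671 plate [ 0.37   -0.2772] heel off mm [0.7 1.9] yaw -1.6
scene wedge cost 0.568 plate [ 0.4708 -0.1207] heel off mm [2.5 1.7] yaw 0.9
scene block cost 0.520 plate [ 0.5126 -0.3624] heel off mm [ 0.7 -1.2] yaw -1.5
t 31.9 turn z 82.0 shift x 0.1528 y 0.1619 z 0.0891 rot [-180.     0.   174.5] gap 1.001
```

```bash
python3 - <<'E'
from fit import *; from station import optics
V=[]
for cam in('top','scene'):
    c=optics.get_calibration(cam); im=optics.capture(cam)
    for n,(x,y,a,col) in {'block':(.5165,-.3617,2.5,0),'broad':(.6529,.1141,5.7,0)}.items():
        uv=proj(c,np.array([[x,y,.02]]))[0]; o=uv.astype(int)-24; S_=8
        v=cv2.resize(im[o[1]:o[1]+48,o[0]:o[0]+48],None,fx=8,fy=8,interpolation=cv2.INTER_CUBIC)
        v[...]=v; r=np.radians(a);R=np.array([[np.cos(r),-np.sin(r)],[np.sin(r),np.cos(r)]])
        sx=0 if cam=='top' else -.004
        for P,z,k in ((rect(112,78),.01,(0,0,255)),(OUT[n],.01,(255,0,255)),(OUT[n],.01+M[n][0][2]/1e3,(255,0,0))):
            q=P/1000@R.T+[x+sx,y]; p=(proj(c,np.c_[q,np.full(len(q),z)])-o+.5)*8-.5
            cv2.polylines(v,[p.round().astype(np.int32)],True,k,1)
        V.append(v)
im=np.vstack([np.hstack(V[:2]),np.hstack(V[2:])]); cv2.imwrite('pics/q.png',cv2.resize(im,(600,600)))
E
```

```text
(no output)
```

View pics/q.png

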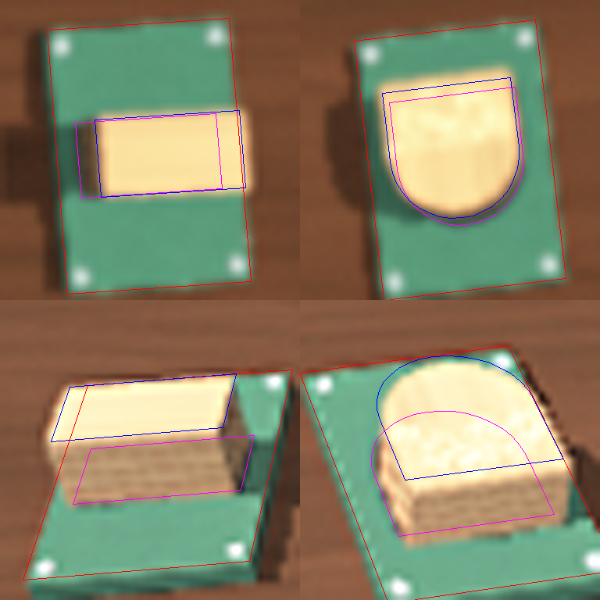

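In the overlay, the block top matches its target outline (blue) to about 2 mm. The earlier 7.5 mm reading came from the shaded side face. The broad heel is about 3–4 mm forward, and both are well within 10 mm. Handing in.

```bash
python3 -c "
from station import robot;print(robot.finish_job())"
```

```text
the job is handed in; nothing more can be done
None
```

I set all four heels on their matching green plates, facing the right way, let go of them, and handed the job in. The last camera check put each within about 5 mm of its outline (the small heel, in the arm's shadow, was measured least surely), and the tin and spreader were not disturbed.

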